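Index the carver's ratchet stand

ROBOT

A 6-joint arm with a two-finger parallel gripper is mounted at the origin on the work surface. World frame = base frame: x ahead of the robot, y to its left, z up, the work surface at z = 0. Lengths are in m, angles in rad, forces in N, time in s.
With the tool pointing down it reaches from about 0.3 to 0.775 m from the base axis. Payload 14.6 kg.
Tool frame: the origin (TCP) lies between the finger pads; the fingertips stand ctrl.tip_extent ahead of it and the grasp point (between the pads) lies 3 mm ahead of it (ctrl.tip_extent is the distance from the TCP to the fingertips, in m); z points along the fingers, y is the line along which they close (so a half turn about z gives the same grasp; the last joint's range is limited). The gripper opens to 94 mm and grips with 3 to 60 N. Pads are 16 mm wide; open, the fingers measure 119 mm over their backs; the gripper's body (75 mm by 177 mm) begins 78 mm behind the grasp point.
Start: joints at [1.219, 0.3, 1.521, -0, 1.321, -0.067], TCP at [0.155, 0.528, 0.194] pointing down, gripper open.
Joint ranges: [-3.03, 3.03], [-0.79, 2.21], [0.23, 2.52], [-1.04, 4.18], [0, 3.07], [-2.55, 2.55]. Speed limits (rad/s): [2.22, 2.22, 2.57, 3.14, 3.14, 3.14].

INTERFACE

Orientations are given as [roll, pitch, yaw] about the fixed x, y, z axes, in that order (R = Rz(yaw) Ry(pitch) Rx(roll)).
In Python, from station import ctrl gives the robot as it stands.
- The arm moves only by the tool run_rows, called after "Emit:" in YAML: its name, and indented under it one key for each argument. Schema: {"type":"object","properties":{"offsets":{"type":"object","properties":{"sx":{"type":"array","items":{"type":"number"},"minItems":1,"maxItems":10},"sy":{"type":"array","items":{"type":"number"},"minItems":1,"maxItems":10},"sz":{"type":"array","items":{"type":"number"},"minItems":1,"maxItems":10},"drx":{"type":"array","items":{"type":"number"},"minItems":1,"maxItems":10},"dry":{"type":"array","items":{"type":"number"},"minItems":1,"maxItems":10},"drz":{"type":"array","items":{"type":"number"},"minItems":1,"maxItems":10}},"additionalProperties":false,"required":["sx","sy","sz","drx","dry","drz"]},"aperture":{"type":"number"},"force":{"type":"number"},"only":{"type":"string"},"quiet":{"type":"boolean"},"lines":{"type":"string"}},"required":["offsets"],"additionalProperties":false}. offsets is an object with one list for each field, all of the same length, 1 to 10, a row being the entries at one place: sx, sy, sz (the shift in m), drx, dry, drz (a rotation vector in rad); each row shifts and turns the commanded pose from where the row before left it, along the tool's axes as they then stand; what a row does not reach is not made up. A row lasts 1/10 s, in which the tool goes at most 0.05 m and 0.15 rad, less where a joint would pass 70% of its speed; a pose out of reach is approached as far as the arm can. aperture is the finger opening in m, set as the call begins (left out keeps the last). The fingers move at their own pace and stop on an object; force is the grip in N (left out, the last holds). Time passes only in rows, so rows that do not move let the fingers close. The tool returns the time, the measured TCP pose, the force, the opening and the grip force at its end. only (a regular expression) keeps the lines of the reply that match it, lines (a string "A,B") keeps lines A to B, and quiet returns only ok. Input that does not fit is refused with a message, and nothing moves.
- ctrl.get_obs(): the state, without advancing time (a new reading comes with each control period).
- ctrl.camera(name): name is "scene" or "top"; returns a dict with "pixels" (480x640x3 uint8, blue, green, red), "fx", "fy", "cx", "cy" (pixels), "extrinsics" (4x4, takes a point from camera to world coordinates). Camera axes: x right, y up, looking along -z (the intrinsics and any distortion apply to the point x, -y, -z); pixel columns grow to the right and rows downward; lengths in m; the calibration is good to about 2 mm. A picture is of the moment at which its call begins. There is no depth.
- ctrl.hand_in(): hands the job in; it is judged then, once.
The state is a dict: "time_s": time; "qpos": joint angles; "joint_vel": joint speeds; "tau": joint torques, N m; "ee_pos": TCP position; "eef_rot": TCP orientation; "force": force on the tool from outside, world axes, zero at the start; "moment": the same for the moment, N m; "grip_width": finger opening in m; "grip_force": force on a finger pad.
Only numpy, scipy, OpenCV 4.12 (cv2) and the standard library are available. Lean on these libraries where they do the work, as an engineer would, in place of code of your own. Each camera call takes 0.05 s, during which the arm holds its last target. There are 200 camera calls.

TASK

On the carving stand with the toothed wheel, bring the small steel peg on the round panel round to the fixed pointer so the carver can start on the next leaf. Do it with the stand's ratchet lever: swing the lever back to the far end of its travel, which runs loose and leaves the panel where it is, then swing it forward again, which carries the panel along, and stop when the peg is in line with the pointer. The panel is freshly oiled, so do not touch it, and let go of the lever at the end.

Things in the scene. Friction and masses are not known exactly. Their poses are not given: they have to be found in the camera images.
- stand: Fixed carving stand, dark wood base 160 x 160 x 18 mm. Origin under its centre, on the upright axis of wheel and lever; z up. +x points to the fixed pointer: steel post 98-110 mm out, 96 mm high, its finger reaching in to 66 mm from the axis. Lever: steel bar 22 mm wide, 30-40 mm above the bench. (The smooth-edged round turntable without a lever is a bystander.)
- panel: Saw-toothed steel wheel (radius 82 mm, 24 teeth, 45-57 mm above the bench) carrying the round carved wood panel (radius 62 mm, top at 77 mm). Origin on the stand's axis, 45 mm up; +x points to its steel peg. Stays where left (0.25 N m to turn). Not to be touched: turned only by the lever, one way, anticlockwise seen from above.
- mark (a point): Top centre of the upright steel peg on the panel: diameter 10 mm, 12 mm tall, 52 mm from the stand's axis, top 89 mm above the bench. It starts 34 to 58 degrees clockwise (seen from above) of the pointer.
- knob (a point): Top centre of the lever's upright round wood knob: diameter 24 mm, 47-105 mm above the bench, 140 mm from the axis, fixed to the lever. Mid travel is the stand's -x side, stops 0.9 rad either way; starts near the anticlockwise stop. Clockwise (from above) it runs loose (1 N); anticlockwise it grips after up to 15 degrees lost, then turns the panel degree for degree (2.5 N). Stays where left.

How it is judged:
On the way:
1. the lever has been swung well back (knob at least 20 mm past the middle of its travel, on the clockwise side) while the panel's peg stayed short of the pointer (y of knob in the frame of stand above 0.02 m and y of mark in the frame of stand below -0.02 m), for 0.05 s.
At the end, for the whole second after the job is handed in: the peg stands in line with the pointer, at most 11 mm (about 12 degrees) to either side, the panel is at rest and the lever is let go (y of mark in the frame of stand between -0.011 and 0.011 m and x of mark in the frame of stand above 0.03 m and angular speed of panel below 0.1 rad/s); the robot touches nothing.
It fails at once if the robot touches the panel or its toothed wheel (over 2 N) (contact force between any of the fingers, the arm and panel above 2 N).
It also fails if it takes over 42 s, if anything falls off the work surface, if the arm or the gripper's body presses on something with over 40 N, if the wrist force passes 120 N, or if a joint passes its speed limit or range.

## Working session

There is one attempt and no reset: what is moved stays moved. The work goes in short steps, Python scripts to look and compute and a tool call to move; the robot and the scene stay as the last step left them, time stands still between calls to the robot, and variables do not carry over. Pictures are saved under pics/ and viewed, at most 10 in all, crops included, and the job is handed in when it is done.

```bash
mkdir -p pics; ls; python3 - <<'E'
from station import ctrl
import cv2
for n in("scene","top"):
    c=ctrl.camera(n); cv2.imwrite(f"pics/{n}0.png",c["pixels"]); print(n,c["fx"],c["fy"],c["cx"],c["cy"],c["extrinsics"],[k for k in c])
print(ctrl.tip_extent,ctrl.get_obs())
E
```

```text
pics
station.py
scene 575.8583950527766 575.8583950527766 327.03112983128796 247.84902367251772 [[ 0.48417463 -0.59546587  0.64108917  1.10853115]
 [ 0.8749088   0.32072038 -0.36286778 -0.34490278]
 [ 0.01046501  0.73658593  0.67626301  0.66096764]
 [ 0.          0.          0.          1.        ]] ['pixels', 'fx', 'fy', 'cx', 'cy', 'extrinsics']
top 473.9630232215997 473.9630232215997 317.5550901846281 239.64249315119852 [[-0.0196889   0.97636806 -0.21521561  0.39300901]
 [-0.99980023 -0.01848633  0.00759939 -0.04307028]
 [ 0.00344126  0.21532224  0.97653699  0.80522647]
 [ 0.          0.          0.          1.        ]] ['pixels', 'fx', 'fy', 'cx', 'cy', 'extrinsics']
0.022 {'time_s': 0.1, 'qpos': array([ 1.21941190e+00,  3.00377982e-01,  1.52152115e+00,  3.09897590e-05,
        1.32068669e+00, -6.65919619e-02]), 'joint_vel': array([ 3.96628580e-04, -2.02326398e-03, -4.78638931e-04, -5.71470232e-05,
        2.41663073e-03, -1.43456036e-03]), 'tau': array([ 2.46307158e-03, -5.32634676e+01, -3.53290594e+01,  7.10313278e-02,
        2.34682899e-02, -4.53499297e-06]), 'ee_pos': array([0.15443345, 0.52761957, 0.19356276]), 'eef_rot': array([-3.14060369e+00, -9.60393682e-05,  2.85679245e+00]), 'force': array([ 0.45080289, -0.08435457, -0.32662954]), 'moment': array([-0.00590804,  0.03333964, -0.00951836]), 'grip_force': 0.0, 'grip_width': 0.09436397569146014}
```

View pics/top0.png

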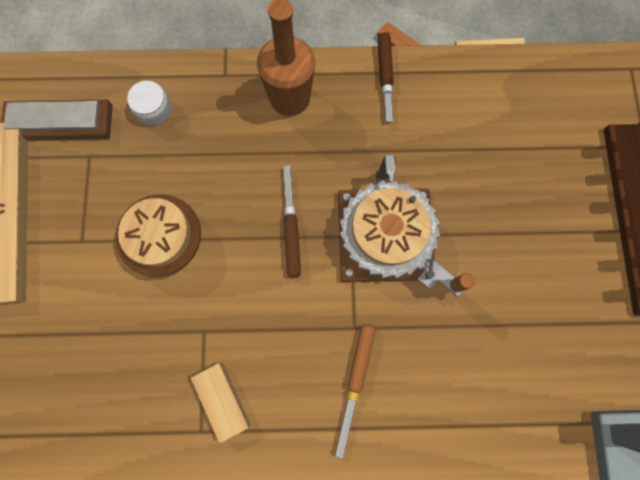

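View pics/scene0.png

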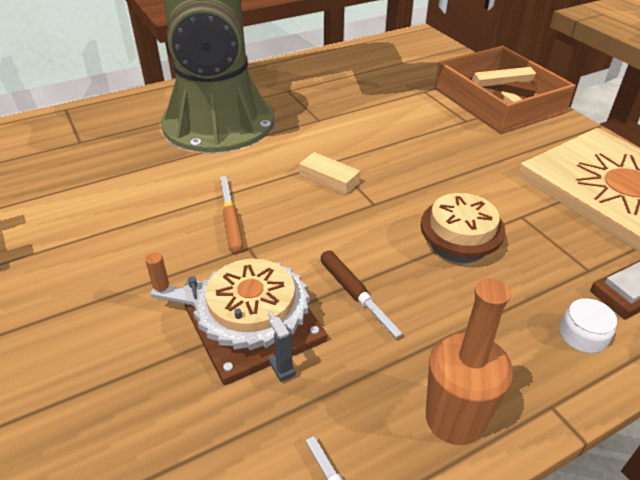

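Top view: stand wheel about (390,228), peg (412,199), pointer post (389,165), knob (463,282). Scene view: peg (238,314), knob top (155,258), post (282,350). Next I enlarge both for exact pixels.

```bash
python3 - <<'E'
import cv2,numpy as np
t=cv2.imread("pics/top0.png")[145:305,330:480]; s=cv2.imread("pics/scene0.png")[240:390,140:340]
t=cv2.resize(t,None,fx=2.6,fy=2.6,interpolation=2); s=cv2.resize(s,None,fx=2,fy=2,interpolation=2)
o=np.zeros((420,800,3),np.uint8); o[:t.shape[0],:t.shape[1]]=t; o[:300,395:795]=s
cv2.imwrite("pics/crop1.png",o)
E
```

```text
(no output)
```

View pics/crop1.png

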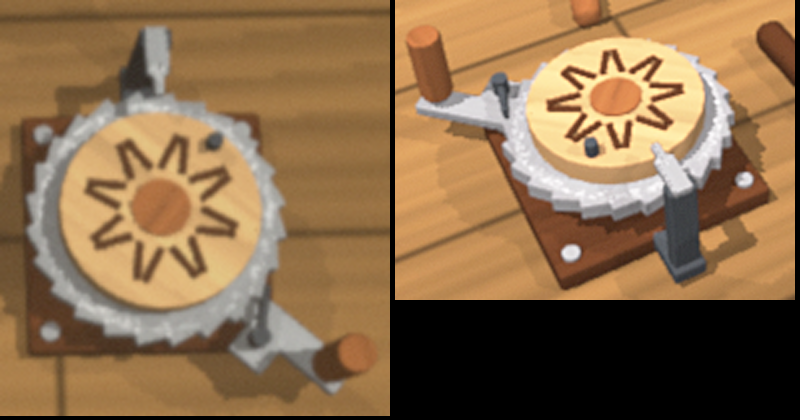

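The enlarged view gives, in original pixels (top / scene): medallion (391.5,225)/(250,288.5), peg top (412.3,198)/(238,311), knob top (467,280)/(154.5,257), finger tip (391.5,179)/(271,314).

```bash
cat > h.py <<'E'
from station import ctrl
import numpy as np,cv2
def ray(c,p):
    E=np.array(c["extrinsics"]); d=E[:3,:3]@np.array([(p[0]-c["cx"])/c["fx"],-(p[1]-c["cy"])/c["fy"],-1]); return E[:3,3],d/np.linalg.norm(d)
def tri(a,p,b,q):
    A=0;B=0;rs=[ray(a,p),ray(b,q)]
    for o,d in rs:
        M=np.eye(3)-np.outer(d,d);A=A+M;B=B+M@o
    x=np.linalg.solve(A,B);return x,[np.linalg.norm(np.cross(x-o,d)) for o,d in rs][0]
def onz(c,p,z):
    o,d=ray(c,p);return o+d*(z-o[2])/d[2]
E
python3 - <<'E'
from h import *
t=ctrl.camera("top");s=ctrl.camera("scene");np.set_printoptions(precision=4,suppress=True)
P={}
for n,p,q,z in(("med",(391.5,225),(250,288.5),.077),("peg",(412.3,198.2),(238,311),.089),("knob",(467,280),(154.5,257),.105),("tip",(391.5,179),(271,314),.093)):
    P[n]=onz(t,p,z);print(n,*tri(t,p,s,q),onz(t,p,z)[:2],onz(s,q,z)[:2])
# stand base orientation: bolts in the top view (approx z=.02)
for p in((346.5,196.5),(349,272.5),(424.5,195.5)): print(onz(t,p,.02)[:2])
for n in P: 
    d=(P[n]-P["med"])[:2];print(n,np.hypot(*d),np.degrees(np.arctan2(d[1],d[0])))
print(ctrl.get_obs()["time_s"])
E
```

```text
med [ 0.5756 -0.1662  0.0754] 0.0004724088709342303 [ 0.575  -0.1664] [ 0.5773 -0.1663]
peg [ 0.6159 -0.1996  0.0867] 0.0004240374722320456 [ 0.615  -0.1995] [ 0.618  -0.1998]
knob [ 0.4821 -0.2687  0.1041] 0.0010087777875203022 [ 0.4817 -0.2694] [ 0.4837 -0.268 ]
tip [ 0.6464 -0.1665  0.0935] 0.0011607258041277336 [ 0.6461 -0.1677] [ 0.6465 -0.1653]
[ 0.6416 -0.1008]
[ 0.5088 -0.1006]
[ 0.6409 -0.2361]
med 0.0 0.0
peg 0.051932906063780364 -39.66569052691329
knob 0.13904084628054603 -132.17153299059177
tip 0.0710941773019349 -1.0439750500520184
0.2
```

Emit:
run_rows:
  offsets: {"sx": [-0.0269, -0.0269, -0.0269, -0.0269, -0.0269, -0.0269, -0.0269, -0.0269, -0.0269, -0.0269], "sy": [-0.0336, -0.0336, -0.0336, -0.0336, -0.0336, -0.0336, -0.0336, -0.0336, -0.0336, -0.0336], "sz": [0, 0, 0, 0, 0, 0, 0, 0, 0, 0], "drx": [0, 0, 0, 0, 0, 0, 0, 0, 0, 0], "dry": [0, 0, 0, 0, 0, 0, 0, 0, 0, 0], "drz": [0, 0, 0, 0, 0, 0, 0, 0, 0, 0]}
  aperture: 0.06
  force: 8

```text
time_s: 1.2
ee_pos: [0.3185, 0.1281, 0.1942]
eef_rot: [3.141, 0.001, 2.857]
force: [0.5, 1.3, -0.1]
grip_width: 0.0598
grip_force: 0.0
```

Emit:
run_rows:
  offsets: {"sx": [-0.0269, -0.0269, -0.0269, -0.0269, -0.0269, -0.0269, -0.0269, -0.0269, -0.0269, -0.0269], "sy": [-0.0336, -0.0336, -0.0336, -0.0336, -0.0336, -0.0336, -0.0336, -0.0336, -0.0336, -0.0336], "sz": [0, 0, 0, 0, 0, 0, 0, 0, 0, 0], "drx": [0, 0, 0, 0, 0, 0, 0, 0, 0, 0], "dry": [0, 0, 0, 0, 0, 0, 0, 0, 0, 0], "drz": [0, 0, 0, 0, 0, 0, 0, 0, 0, 0]}

```text
time_s: 2.2
ee_pos: [0.4824, -0.2701, 0.1938]
eef_rot: [3.141, -0.0, 2.857]
force: [0.7, 0.5, 0.2]
grip_width: 0.0599
grip_force: 0.0
```

Emit:
run_rows:
  offsets: {"sx": [0, 0, 0, 0, 0, 0, 0, 0, 0, 0], "sy": [0, 0, 0, 0, 0, 0, 0, 0, 0, 0], "sz": [0, 0, 0, 0, 0, 0, 0, 0, 0, 0], "drx": [0, 0, 0, 0, 0, 0, 0, 0, 0, 0], "dry": [0, 0, 0, 0, 0, 0, 0, 0, 0, 0], "drz": [0.146, 0.146, 0.146, 0.146, 0.146, 0.146, 0.146, 0.146, 0.146, 0.146]}

```text
time_s: 3.2
ee_pos: [0.482, -0.2682, 0.1939]
eef_rot: [-3.141, -0.0, 1.391]
force: [0.3, -0.0, -0.4]
grip_width: 0.0599
grip_force: 0.0
```

Emit:
run_rows:
  offsets: {"sx": [0, 0, 0], "sy": [0, 0, 0], "sz": [0, 0, 0], "drx": [0, 0, 0], "dry": [0, 0, 0], "drz": [0.146, 0.146, 0]}

```text
time_s: 3.5
ee_pos: [0.482, -0.2682, 0.1939]
eef_rot: [-3.141, -0.0, 1.102]
force: [0.4, -0.8, 0.6]
grip_width: 0.0603
grip_force: 0.0
```

```bash
python3 -c "
from h import *
o=ctrl.get_obs();y=o['eef_rot'][2];d=np.array([.4822,-.2688])-o['ee_pos'][:2];print(o['ee_pos'],o['eef_rot'],o['qpos'],'tool dx,dy',d@[np.cos(y),np.sin(y)],d@[np.sin(y),-np.cos(y)])"
```

```text
[ 0.48198945 -0.26821501  0.19389911] [-3.14128904e+00 -6.81192748e-06  1.10233946e+00] [-5.74190013e-01  3.03770091e-01  1.51632346e+00 -2.60719268e-05
  1.32180173e+00 -1.05726719e-01] tool dx,dy -0.00042690102759559306 0.00045199996706701525
```

Emit:
run_rows:
  offsets: {"sx": [0, 0, 0, 0, 0], "sy": [0, 0, 0, 0, 0], "sz": [0.0265, 0.0265, 0.0265, 0.0265, 0], "drx": [0, 0, 0, 0, 0], "dry": [0, 0, 0, 0, 0], "drz": [0, 0, 0, 0, 0]}

```text
time_s: 4.0
ee_pos: [0.4805, -0.2673, 0.085]
eef_rot: [-3.136, -0.001, 1.109]
force: [0.4, 0.4, 0.4]
grip_width: 0.0599
grip_force: 0.0
```

Emit:
run_rows:
  offsets: {"sx": [0, 0, 0, 0, 0], "sy": [0, 0, 0, 0, 0], "sz": [0, 0, 0, 0, 0], "drx": [0, 0, 0, 0, 0], "dry": [0, 0, 0, 0, 0], "drz": [0, 0, 0, 0, 0]}
  aperture: 0.0
  force: 8

```text
time_s: 4.5
ee_pos: [0.4822, -0.2684, 0.0885]
eef_rot: [3.141, 0.0, 1.105]
force: [1.5, -2.2, 1.0]
grip_width: 0.0234
grip_force: 7.9
```

```bash
python3 - <<'E'
from h import *
c=ctrl.camera("scene");cv2.imwrite("pics/g.png",cv2.resize(c["pixels"][180:380,80:340],None,fx=2,fy=2))
o=ctrl.get_obs();y=o['eef_rot'][2];p=o['ee_pos'][:2];a=np.array([.5760,-.1663]);print(np.hypot(*(p-a)),np.degrees(np.arctan2(*(p-a)[::-1])))
for th in(.13,.14):
    C,S=np.cos(th),np.sin(-th); q=a+np.array([[C,-S],[S,C]])@(p-a); d=q-p
    print(th,d@[np.cos(y),np.sin(y)],d@[np.sin(y),-np.cos(y)])
E
```

```text
0.1386563443799861 -132.57123906087335
0.13 0.006044099428548078 -0.01696831953866093
0.14 0.006599573565110012 -0.018238748854297226
```

View pics/g.png

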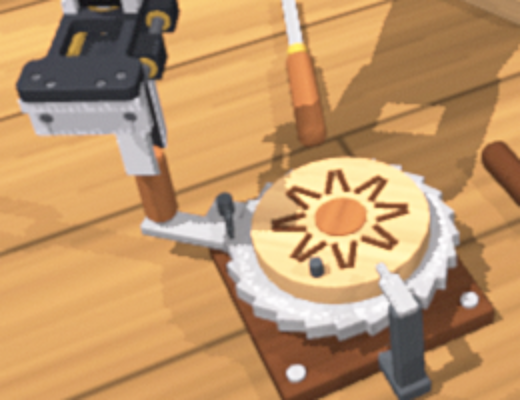

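The picture shows the fingers closed on the knob shaft at about (150,175) in the crop, well clear of the wheel; the peg is unmoved at (317,267). Next, swing back clockwise.

Emit:
run_rows:
  offsets: {"sx": [0.0065, 0.0065, 0.0065, 0.0065, 0.0065, 0.0065, 0], "sy": [-0.0181, -0.0181, -0.0181, -0.0181, -0.0181, -0.0181, 0], "sz": [0, 0, 0, 0, 0, 0, 0], "drx": [0, 0, 0, 0, 0, 0, 0], "dry": [0, 0, 0, 0, 0, 0, 0], "drz": [0.138, 0.138, 0.138, 0.138, 0.138, 0.138, 0]}

```text
time_s: 5.25
ee_pos: [0.4369, -0.1643, 0.0885]
eef_rot: [3.141, -0.001, 0.275]
force: [-1.9, -0.1, 2.7]
grip_width: 0.0235
grip_force: 8.0
```

```bash
python3 -c "
from h import *
c=ctrl.camera('top');cv2.imwrite('pics/m.png',c['pixels'][130:330,300:520])
o=ctrl.get_obs();a=np.array([.5760,-.1663]);p=o['ee_pos'][:2]-a;print(np.hypot(*p),np.degrees(np.arctan2(p[1],p[0])),o['force'],o['moment'],o['qpos'])"
```

```text
0.13911930234450884 179.5472119937461 [-2.17564651  1.04204035  5.22423688] [0.08872443 0.69301156 0.00364063] [-4.39893455e-01  2.40351569e-01  1.86366013e+00 -1.17564150e-04
  1.03731000e+00  8.50684881e-01]
```

View pics/m.png

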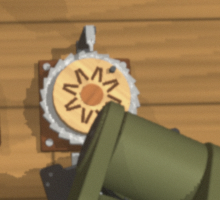

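The panel has stayed put (peg at crop (112,70), i.e. (412,200)), though the arm covers the lever. Continuing.

Emit:
run_rows:
  offsets: {"sx": [0.0065, 0.0065, 0.0065, 0.0065, 0.0065, 0.0047, 0], "sy": [-0.0181, -0.0181, -0.0181, -0.0181, -0.0181, -0.0131, 0], "sz": [0, 0, 0, 0, 0, 0, 0], "drx": [0, 0, 0, 0, 0, 0, 0], "dry": [0, 0, 0, 0, 0, 0, 0], "drz": [0.138, 0.138, 0.138, 0.138, 0.138, 0.1, 0]}

```text
time_s: 6.0
ee_pos: [0.4792, -0.0662, 0.0884]
eef_rot: [-3.141, 0.0, -0.512]
force: [-3.4, 3.9, 8.7]
grip_width: 0.0236
grip_force: 8.0
```

Emit:
run_rows:
  offsets: {"sx": [0.0014, 0], "sy": [-0.0039, 0], "sz": [0, 0], "drx": [0, 0], "dry": [0, 0], "drz": [0.03, 0]}

```text
time_s: 6.2
ee_pos: [0.4816, -0.064, 0.0884]
eef_rot: [-3.141, 0.001, -0.54]
force: [-4.2, 4.9, 8.0]
grip_width: 0.0232
grip_force: 8.0
```

```bash
python3 - <<'E'
from h import *
o=ctrl.get_obs();a=np.array([.5760,-.1663]);p=o['ee_pos'][:2]-a;print(np.hypot(*p),np.degrees(np.arctan2(p[1],p[0])),o['force'],o['moment'],o['qpos'])
c=ctrl.camera("scene");cv2.imwrite("pics/b.png",cv2.resize(c["pixels"][180:380,120:380],None,fx=3,fy=3,interpolation=2))
E
```

```text
0.13921657521926614 132.6930190105428 [-4.20434794  4.86835801  8.03229223] [1.12169386 0.88031554 0.00944292] [-2.07900274e-01  2.79619838e-01  1.81301779e+00  8.45380001e-04
  1.04963054e+00  1.90243912e+00]
```

View pics/b.png

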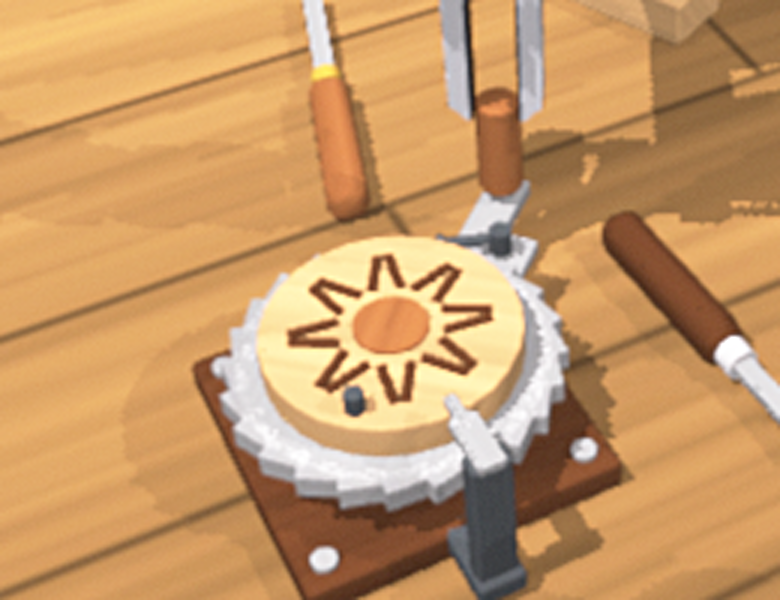

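Fingers hold the knob top at crop (498,95), with the lever bar and pawl swung to the clockwise side. The peg is unmoved at crop (354,393) → (238,311). Now creeping to the stop.

Emit:
run_rows:
  offsets: {"sx": [0.0014, 0], "sy": [-0.0039, 0], "sz": [0, 0], "drx": [0, 0], "dry": [0, 0], "drz": [0.03, 0]}

```text
time_s: 6.45
ee_pos: [0.4847, -0.0614, 0.0884]
eef_rot: [-3.141, 0.001, -0.57]
force: [-3.7, 5.6, 8.8]
grip_width: 0.0235
grip_force: 8.0
```

Emit:
run_rows:
  offsets: {"sx": [0.0010, 0], "sy": [-0.0026, 0], "sz": [0, 0], "drx": [0, 0], "dry": [0, 0], "drz": [0.02, 0]}

```text
time_s: 6.65
ee_pos: [0.4868, -0.0596, 0.0883]
eef_rot: [-3.141, 0.001, -0.59]
force: [-4.1, 7.4, 8.9]
grip_width: 0.0238
grip_force: 8.0
```

Emit:
run_rows:
  offsets: {"sx": [0.0010, 0], "sy": [-0.0026, 0], "sz": [0, 0], "drx": [0, 0], "dry": [0, 0], "drz": [0.02, 0]}

```text
time_s: 6.85
ee_pos: [0.489, -0.0581, 0.0883]
eef_rot: [-3.141, 0.002, -0.61]
force: [-4.7, 6.5, 8.6]
grip_width: 0.0234
grip_force: 8.0
```

Knob at ~129°, the clockwise end. Now forward, 4 rows (~32°), then look.

Emit:
run_rows:
  offsets: {"sx": [-0.0039, -0.0039, -0.0039, -0.0039, 0, 0], "sy": [0.0188, 0.0188, 0.0188, 0.0188, 0, 0], "sz": [0, 0, 0, 0, 0, 0], "drx": [0, 0, 0, 0, 0, 0], "dry": [0, 0, 0, 0, 0, 0], "drz": [-0.138, -0.138, -0.138, -0.138, 0, 0]}

```text
time_s: 7.45
ee_pos: [0.4456, -0.1207, 0.0883]
eef_rot: [3.141, 0.0, -0.065]
force: [-3.2, 1.6, 7.1]
grip_width: 0.0235
grip_force: 8.0
```

```bash
cat > peg.py <<'E'
import sys
from h import *
a=np.array([.5760,-.1663]);o=ctrl.get_obs();p=o['ee_pos'][:2]-a
print("knob",np.hypot(*p),np.degrees(np.arctan2(p[1],p[0]))%360,o['force'])
E0=[(n,ctrl.camera(n)) for n in("scene","top")]
for n,c in E0:
    hsv=cv2.cvtColor(c["pixels"],cv2.COLOR_BGR2HSV);g=((hsv[...,2]<110)&((hsv[...,1]<90))).astype(np.uint8)
    k,_,st,ce=cv2.connectedComponentsWithStats(g)
    for i in range(1,k):
        q=onz(c,ce[i],.083)[:2]-a
        if st[i,4]<200 and st[i,4]>8 and .04<np.hypot(*q)<.066: print(n,ce[i],st[i,4],np.hypot(*q),np.degrees(np.arctan2(q[1],q[0])),"y",q[1])
    if n=="scene": cv2.imwrite(sys.argv[1],cv2.resize(c["pixels"][180:380,120:380],None,fx=3,fy=3,interpolation=2))
E
python3 peg.py pics/f1.png
```

```text
knob 0.13811474155996292 160.7253019844076 [-3.16280106  1.56216161  7.11524497]
scene [256.47058824 255.38235294] 34 0.05986635043498295 146.66335886750952 y 0.03289998460928151
scene [259.91428571 313.88571429] 35 0.05589908331661966 -8.851419990197705 y -0.00860134054477446
top [395.13636364 192.27272727] 22 0.051844741798489316 -8.601519427120596 y -0.007753980680354239
```

View pics/f1.png

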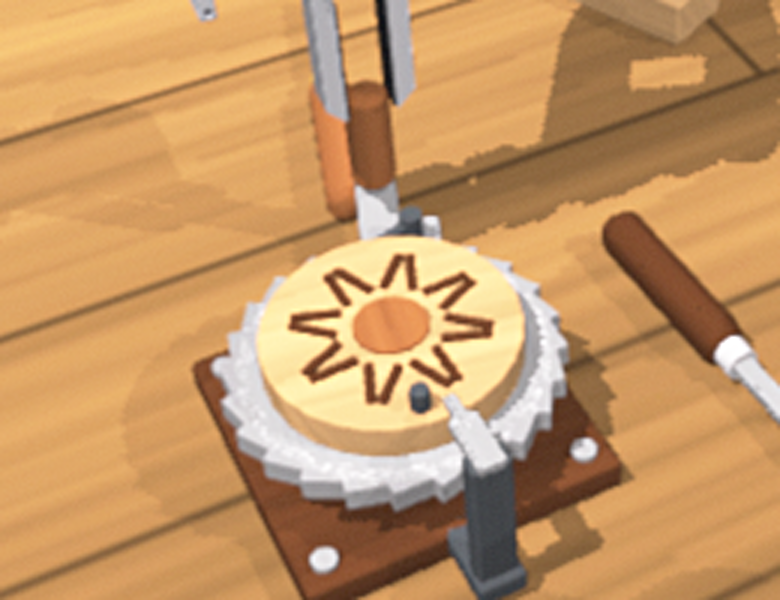

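Peg is just short of the pointer, at crop (420,397), −8.7°. Another 8.5° forward.

Emit:
run_rows:
  offsets: {"sx": [-0.0024, -0.0024, 0, 0], "sy": [0.0100, 0.0100, 0, 0], "sz": [0, 0, 0, 0], "drx": [0, 0, 0, 0], "dry": [0, 0, 0, 0], "drz": [-0.074, -0.074, 0, 0]}

```text
time_s: 7.95
ee_pos: [0.4405, -0.1402, 0.0883]
eef_rot: [3.141, 0.001, 0.084]
force: [-4.3, -0.4, 6.1]
grip_width: 0.0239
grip_force: 8.0
```

```bash
python3 peg.py pics/f2.png
```

```text
knob 0.13800810597469323 169.08705412105374 [-4.34267881 -0.38474129  6.14017251]
scene [246.9787234  254.55319149] 47 0.06202759811105735 159.80028863972817 y 0.021417724657938786
scene [264.51724138 312.37931034] 29 0.05577251209344031 -2.255298658763919 y -0.002194772351823554
top [390.94736842 192.21052632] 19 0.05150081480930726 -1.1894382534060124 y -0.0010690602331658305
top [391.   255.25] 28 0.05092498783501565 175.18264971265884 y 0.0042766599607200195
```

In line to within 2 mm. Release and lift.

Emit:
run_rows:
  offsets: {"sx": [0, 0, 0, 0], "sy": [0, 0, 0, 0], "sz": [0, 0, 0, 0], "drx": [0, 0, 0, 0], "dry": [0, 0, 0, 0], "drz": [0, 0, 0, 0]}
  aperture: 0.05

```text
time_s: 8.45
ee_pos: [0.4403, -0.1401, 0.0879]
eef_rot: [-3.142, 0.0, 0.086]
force: [-0.0, 0.2, 0.8]
grip_width: 0.0491
grip_force: 0.0
```

Emit:
run_rows:
  offsets: {"sx": [0, 0, 0, 0, 0, 0], "sy": [0, 0, 0, 0, 0, 0], "sz": [-0.03, -0.03, -0.03, -0.03, 0, 0], "drx": [0, 0, 0, 0, 0, 0], "dry": [0, 0, 0, 0, 0, 0], "drz": [0, 0, 0, 0, 0, 0]}

```text
time_s: 9.05
ee_pos: [0.4403, -0.1401, 0.2079]
eef_rot: [3.141, -0.0, 0.087]
force: [-0.0, 0.6, -1.3]
grip_width: 0.0502
grip_force: 0.0
```

```bash
python3 peg.py pics/f3.png
```

```text
knob 0.13821151558078337 169.0673795389994 [-0.03115104  0.6193968  -1.30171334]
scene [246.97727273 255.40909091] 44 0.06019819021233754 159.89108427623552 y 0.020696488250374262
scene [264.46666667 312.46666667] 30 0.05588436428535821 -2.375529707757292 y -0.002316347515924022
top [390.83333333 192.27777778] 18 0.051388317986761974 -0.982294798713741 y -0.0008809724749908043
```

View pics/f3.png

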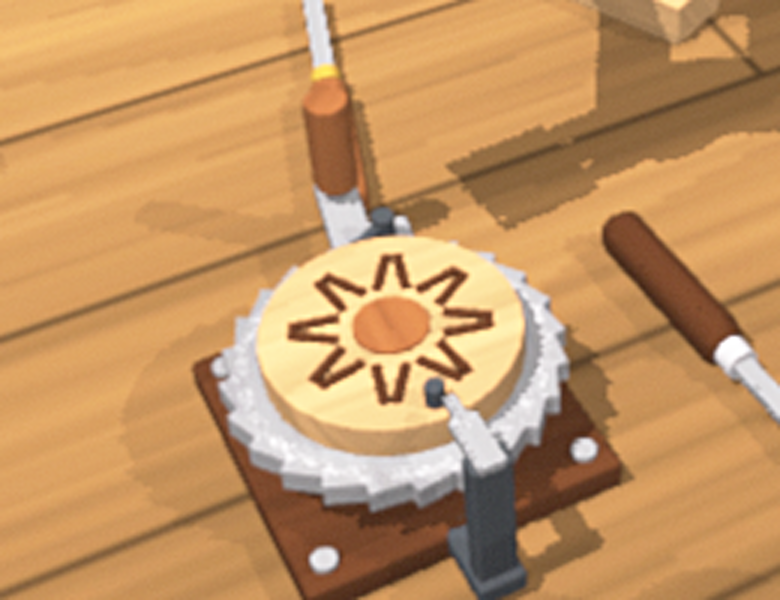

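The peg at crop (434,392) stands right at the pointer's finger tip (447,403), and the gripper is clear of the knob.

```bash
python3 -c "
from station import ctrl
print(ctrl.hand_in())"
```

```text
the job is handed in; nothing more can be done
None
```

The job is handed in: the peg stands about 1–2 mm short of the pointer line by camera measurement (11 mm allowed), and the lever is let go; the hand-in printed no verdict.

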